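# Try the test pin in the drilled display bases and sort out the one to re-drill

### The job

Take the test pin by its handle and try it in the hole of each of the three wooden display bases on the cutting mat, one after another from the robot's left to its right, letting it go down as far as it will without forcing it. Stand the pin back fully down in its hole in the stand, and set any base that the pin would not enter down flat in the grey re-drill tray, hole upwards, leaving the bases that took the pin to the bottom standing in their places. Do not drop anything or disturb the rabbit, the tub and the bottle.

Things in the scene. Friction and masses are not known exactly. Their poses are not given: they have to be found in the camera images.
- gauge: test pin, upright in the stand at first, 0.14 kg: steel pin 16 mm in diameter, 50 mm long, its lowest 5 mm tapering at 45 deg to a 6 mm flat nose; brass collar 34 mm in diameter at 50 to 56 mm; round straight wooden handle 28 mm in diameter from 56 to 122 mm, top at 130 mm. Origin: the pin's tip; z runs up along it to the handle. Hold it about 90 mm above the tip
- base_a: one of three alike wooden blocks, 100 (x) by 56 (y) by 40 mm high, 0.12 to 0.24 kg, loose, on the mat. Origin: centre of underside. A round blind hole on its z axis, 32 mm deep, 1 mm chamfer, opens in the top. Drilled right it is 18.5 mm wide: the pin goes to the bottom. Drilled too small it is 14.5 mm: only the pin's nose enters, 4 to 5 mm. Which is which is not known beforehand
- base_b: one of three alike wooden blocks, 100 (x) by 56 (y) by 40 mm high, 0.12 to 0.24 kg, loose, on the mat. Origin: centre of underside. A round blind hole on its z axis, 32 mm deep, 1 mm chamfer, opens in the top. Drilled right it is 18.5 mm wide: the pin goes to the bottom. Drilled too small it is 14.5 mm: only the pin's nose enters, 4 to 5 mm. Which is which is not known beforehand
- base_c: one of three alike wooden blocks, 100 (x) by 56 (y) by 40 mm high, 0.12 to 0.24 kg, loose, on the mat. Origin: centre of underside. A round blind hole on its z axis, 32 mm deep, 1 mm chamfer, opens in the top. Drilled right it is 18.5 mm wide: the pin goes to the bottom. Drilled too small it is 14.5 mm: only the pin's nose enters, 4 to 5 mm. Which is which is not known beforehand
- mat: fixed dark cutting mat, 120 mm (its x) by 360 mm (its y), 3 mm thick, under the row of bases. Origin: centre of its underside, on the table; its y axis runs along the row, to the robot's left
- stand_hole0 (a point): mouth centre of the pin's hole, 60 mm above the table, in the middle of the stand's top. The stand is a fixed plywood block 64 (x) by 110 (y) by 60 mm high. The hole is 20 mm wide, 2 mm chamfer, 55 mm deep: the pin hangs in it, collar resting on the top, tip 50 mm below this point. Two empty 9 mm holes lie 36 mm to either side
- tray: the re-drill tray: a fixed shallow grey open tray 160 mm (its x) by 210 mm (its y) and 30 mm high, walls and floor 5 mm thick (inside 150 by 200 mm), empty. Origin: centre of its underside, on the table
- rabbit: bystander: a white modelled rabbit, about 90 mm long and 120 mm high, loose; origin: centre of its underside
- tub: bystander: a clear lidded tub 84 mm in diameter and 75 mm high, loose; origin: centre of its underside
- bottle: bystander: a clear water bottle with a blue cap, 66 mm in diameter and 200 mm high, loose; origin: centre of its underside
- place_left (a point): place at the left end (robot's left, +y) of the row, on the mat's top face, 3 mm above the table, 120 mm along the mat's y axis; one base stands with its centre within 10 mm of it at the start
- place_middle (a point): place at the middle of the row, on the mat's top face, 3 mm above the table, 0 mm along the mat's y axis; one base stands with its centre within 10 mm of it at the start
- place_right (a point): place at the right end (robot's right, -y) of the row, on the mat's top face, 3 mm above the table, -120 mm along the mat's y axis; one base stands with its centre within 10 mm of it at the start
Mind the look-alikes: they are no part of the job. There is more than one size of the gauge; the one meant has the size given above.

How it is judged:
By the outcome, as a careful person would: the job done as asked, in the order asked, and still so for the second after the job is handed in, with the robot touching nothing.
It also fails if it takes over 72 s, if anything falls off the work surface, if the arm or the gripper's body presses on something with over 40 N, if the wrist force passes 120 N, or if a joint passes its speed limit or range.

### The arm

A 6-joint arm with a two-finger parallel gripper is mounted at the origin on the work surface. World frame = base frame: x ahead of the robot, y to its left, z up, the work surface at z = 0. Lengths are in m, angles in degrees, forces in N, time in s.
With the tool pointing down it reaches from about 0.4 to 0.825 m from the base axis. Payload 7 kg.
Tool frame: the origin (TCP) lies on the front face of the gripper's body, between the roots of the fingers; the fingertips stand 66 mm ahead of it and the grasp point (between the pads) lies 47 mm ahead of it; z points along the fingers, y is the line along which they close (so a half turn about z gives the same grasp; the last joint's range is limited). The gripper opens to 88 mm and grips with 3 to 60 N. Pads are 19 mm wide; open, the fingers measure 130 mm over their backs; the gripper's body (78 mm by 193 mm) begins 47 mm behind the grasp point.
Start: joints at [-55.457, 20.546, 0.682, 0, -70.136, -16.507], TCP at [0.209, -0.642, 0.292] pointing down, gripper open.
Joint ranges: [-176.03, 176.03], [-82.01, 121.73], [-58.28, 71.71], [-173.87, 95.51], [-174.79, -0.11], [-173.66, 173.66]. Speed limits (degrees/s): [136.94, 136.94, 172.46, 180, 180, 180].

### API

Orientations are given as [roll, pitch, yaw] about the fixed x, y, z axes, in that order (R = Rz(yaw) Ry(pitch) Rx(roll)).
In Python, from plant import ctrl gives the robot as it stands.
- The arm moves only by the tool send_rows, never from a script. Its argument "deltas" is a list of rows, each a list of 2 entries, a list of its own where there are three numbers: the shift along the tool's x, y, z each as a share of 800 mm, from -1 to 1, then the turn about the tool's z as a share of 90 degrees, from -1 to 1. A call has exactly 5 rows; each row is the pose to reach, as a shift and turn from the pose commanded when the call began, along the tool's axes at that moment; what a row does not reach only later rows make up. A row lasts 1/12 s, in which the tool goes at most 41.7 mm and 7.16 degrees, less where a joint would pass 70% of its speed; a pose out of reach is approached as far as the arm can. A call with a number of a shift or a turn outside -1 to 1 is refused whole. A call with a gripper value outside its range is refused whole. "gripper" is the opening, from 0 (shut) to 1 (fully open), set as the call begins (left out, the last holds). The fingers move at their own pace and stop on an object; the grip force is fixed at half the most. Time passes only in rows, so rows that repeat a pose let the fingers close, or fill a call up. It gives the time, the measured TCP pose, the force, the opening and the grip force at its end, in the units of the state.
- ctrl.get_obs(): the state, without advancing time (a new reading comes with each control period).
- ctrl.snapshot(name): name is "scene" or "top" or "wrist"; returns a dict with "color" (400x640x3 uint8, red, green, blue), "vertical_fov" (degrees; the focal length in pixels is half the picture's height over the tangent of half this angle, whatever the lens; pixels are square), "cx", "cy" (the principal point, pixels), "rvec" (rotation vector, rad) and "tvec" (3), from world to camera coordinates, as OpenCV has them. Camera axes: x right, y down, z forward; pixel columns grow to the right and rows downward; lengths in m; the calibration is good to about 2 mm. A picture is of the moment at which its call begins. There is no depth.
- ctrl.close_job(): hands the job in; it is judged then, once.
Trained networks look in a picture, given as the dict that the camera call returned (one of the last four; its "shot" number tells which), for a name from the list of things; names that differ only in an ending like _2 or _b are one class to them, and where a whole thing is asked for, a point or a joint stands for the part that bears it (a point fixed in the world has none). Each returns a list of dicts, best first, with "conf" (0 to 1); they miss things now and then, are a little off and sometimes report something else, mostly with a low value. They report only what shows in the picture. A call takes as long as a camera call. They do not tell look-alikes from the thing itself.
- ctrl.boxes_of(picture, thing): "xy" ([column, row] as shares, 0 to 1, of the picture: columns of its width, rows of its height, amid what is visible of it).
- ctrl.cut_out(picture, thing): "pixels" (400x640 bool, what is visible of it) and "xy" ([column, row] as shares, 0 to 1, of the picture: columns of its width, rows of its height, amid what is visible of it).
The state is a dict: "clock": time; "joint_pos": joint angles; "qvel": joint speeds; "tau": joint torques, N m; "tool_pos": TCP position; "orientation": TCP orientation; "force": force on the tool from outside, world axes, zero at the start; "moment": the same for the moment, N m; "opening": finger opening in m; "gripper_force": force on a finger pad.
Only numpy, scipy, OpenCV 4.12 (cv2) and the standard library are available. Lean on these libraries where they do the work, as an engineer would, in place of code of your own. Each camera call takes 0.05 s, during which the arm holds its last target. There are 200 camera calls.

## Working session

There is one attempt and no reset: what is moved stays moved. The work goes in short steps, Python scripts to look and compute and a tool call to move; the robot and the scene stay as the last step left them, time stands still between calls to the robot, and variables do not carry over. Pictures are saved under pics/ and viewed, at most 10 in all, crops included, and the job is handed in when it is done.

Besides the shell and the picture viewer there is one more tool, called after "Emit:" as name(argument=value, ...), one argument or row to a line, values as JSON. send_rows: Moves the arm, as the interface text tells. Shift numbers are shares of 800 mm and turn numbers shares of 90 degrees, none past 1 either way. Its arguments: {"type":"object","properties":{"deltas":{"type":"array","items":{"type":"array"}},"gripper":{"type":"number"}},"required":["deltas"]}

```bash
ls; mkdir -p pics
python3 - <<'E'
from plant import ctrl
import cv2,numpy as np
print(ctrl.get_obs())
for n in ("scene","top"):
    s=ctrl.snapshot(n); cv2.imwrite(f"pics/{n}0.png",s["color"][:,:,::-1])
    print(n,s["vertical_fov"],s["cx"],s["cy"],s["rvec"],s["tvec"])
    for t in ("gauge","base_a","stand_hole0","tray","rabbit","tub","bottle","mat"):
        try: print(t,[(np.round(np.array(d["xy"])*[640,400],1),round(d["conf"],2)) for d in ctrl.boxes_of(s,t)][:5])
        except Exception as e: print(t,e)
E
```

```text
pics
{'clock': 0.0, 'joint_pos': array([-5.54533329e+01,  2.05924094e+01,  6.32708664e-01, -1.85649836e-02,
       -7.01384993e+01, -1.65075378e+01]), 'qvel': array([-0.02077572, -0.09966753,  0.00904733,  0.07054671, -0.00466193,
       -0.03539313]), 'tau': array([-5.38078948e-04, -5.82715917e+01,  2.93045139e+01,  6.99713096e+00,
        6.86232830e-03, -1.04515620e-04]), 'tool_pos': array([ 0.20887923, -0.64144906,  0.29120842]), 'orientation': array([ 1.79900888e+02, -1.11723526e-02, -1.61967183e+02]), 'force': array([ 0.33110353,  0.07873008, -0.11397031]), 'moment': array([ 0.00742086,  0.0014117 , -0.03447407]), 'gripper_force': 0.0, 'opening': 0.08752939803277154}
scene 45.48620324254458 320.74400783649634 194.8324544363262 [ 1.87703967  1.724043   -0.63514311] [-0.05996058 -0.39341231  1.71169967]
gauge [(array([270.4, 217.4]), 0.61), (array([313. , 242.1]), 0.6), (array([266.8, 260.9]), 0.57), (array([477.9, 194.6]), 0.21)]
base_a [(array([293. , 179.4]), 0.89), (array([329.3, 174.5]), 0.73), (array([370.6, 166. ]), 0.58)]
stand_hole0 [(array([272.1, 234.2]), 0.84)]
tray [
[... 194 characters left out ...]
)]
bottle [(array([478.9, 194.5]), 0.82)]
mat [(array([320.9, 182.1]), 0.65)]
top 56.98636952996839 328.8345843757306 195.64704049011885 [ 2.20181904 -2.18354875  0.05161823] [0.01115171 0.56893464 1.17175537]
gauge [(array([339.1, 135. ]), 0.56), (array([377.4, 131.7]), 0.45), (array([371.5, 160.6]), 0.42)]
base_a [(array([279. , 234.4]), 0.97), (array([314.7, 226.1]), 0.7), (array([350.4, 224. ]), 0.56)]
stand_hole0 [(array([366.7, 166.7]), 0.83)]
tray [(array([284.8, 160.4]), 0.8)]
rabbit [(array([213.6, 244.9]), 0.6)]
tub [(array([459.8, 226.1]), 0.77)]
bottle [(array([192.1, 176.4]), 0.61), (array([325.2, 226.5]), 0.57), (array([284. , 159.4]), 0.47)]
mat [(array([325.9, 227.1]), 0.76)]
```

Run:
```python
import cv2
a=cv2.imread("pics/top0.png")[90:290,160:500]; cv2.imwrite("pics/topc.png",cv2.resize(a,(800,470),interpolation=cv2.INTER_CUBIC))
a=cv2.imread("pics/scene0.png")[110:300,150:510]; cv2.imwrite("pics/scenec.png",cv2.resize(a,(800,422),interpolation=cv2.INTER_CUBIC))
```

```text
(no output)
```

View pics/topc.png

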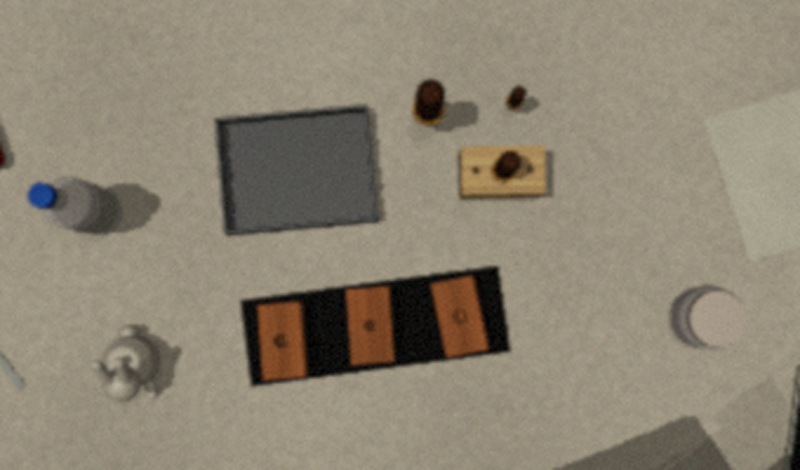

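View pics/scenec.png

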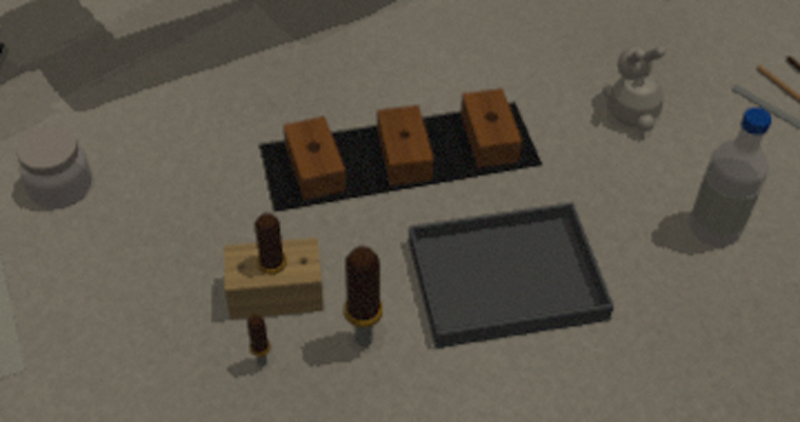

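The top view shows three bases on the mat at crop x≈281, 370 and 459, with the tray above them. The stand is at (505,172) and holds the pin. The larger and smaller pins standing loose behind it are look-alikes. Next I'll fit box poses in both views.

```bash
cat > h.py <<'E'
import cv2,numpy as np
from plant import ctrl
from scipy.optimize import minimize,least_squares
def K(s):
    f=200/np.tan(np.radians(s["vertical_fov"])/2); return np.array([[f,0,s["cx"]],[0,f,s["cy"]],[0,0,1]])
def proj(s,P): return cv2.projectPoints(np.asarray(P,float).reshape(-1,1,3),np.array(s["rvec"],float),np.array(s["tvec"],float),K(s),None)[0][:,0]
def back(s,uv,z):
    R=cv2.Rodrigues(np.array(s["rvec"],float))[0]; t=np.array(s["tvec"],float); c=-R.T@t
    d=R.T@np.linalg.inv(K(s))@np.array([uv[0],uv[1],1.]); return c+d*(z-c[2])/d[2]
def box(x,y,yaw,lx,ly,z0,z1):
    c,s=np.cos(yaw),np.sin(yaw)
    return [[x+c*a-s*b,y+s*a+c*b,z] for z in(z0,z1) for a in(-lx/2,lx/2) for b in(-ly/2,ly/2)]
def sil(s,P):
    m=np.zeros((1600,2560),np.uint8); h=cv2.convexHull(((proj(s,P)+.5)*4).astype(np.float32))
    cv2.fillConvexPoly(m,np.round(h*16).astype(np.int32),255,shift=4); return cv2.resize(m,(640,400),interpolation=cv2.INTER_AREA)/255.
def fit(views,x0,dims):
    f=lambda p:sum(np.abs(sil(s,box(*p[:2],p[2]/10,*dims))-m).sum()/m.sum() for s,m in views)
    x0=np.array([x0[0],x0[1],x0[2]*10]); r=minimize(f,x0,method="Nelder-Mead",options=dict(initial_simplex=[x0,x0+[.01,0,0],x0+[0,.01,0],x0+[0,0,1.5]],xatol=1e-4,fatol=1e-4))
    return r.x*[1,1,18/np.pi],r.fun
E
python3 - <<'E'
from h import *
S=[ctrl.snapshot(n) for n in("scene","top")]
for t,dims in(("base_a",(.1,.056,.003,.043)),("tray",(.16,.21,0,.03)),("stand_hole0",(.064,.11,0,.06)),("mat",(.12,.36,0,.003))):
    C=[[d for d in ctrl.cut_out(s,t) if d["conf"]>.5] for s in S]
    for d in C[1]:
        p=back(S[1],np.array(d["xy"])*[640,400],dims[3])
        if not C[0]: print(t,p,"no scene");continue
        q=proj(S[0],p)[0]; e=min(C[0],key=lambda e:np.hypot(*(np.array(e["xy"])*[640,400]-q)))
        V=[(S[0],e["pixels"]),(S[1],d["pixels"])]
        if t=="stand_hole0": print(t,"pix",[v[1].sum() for v in V])
        print(t,p.round(4),*[ (r[0].round(4),round(r[1],3)) for r in (fit(V,(*p[:2],0.09),dims),fit(V[1:],(*p[:2],.09),dims),fit(V[:1],(*p[:2],.09),dims))])
for t,z in(("rabbit",.06),("tub",.04),("bottle",.1),("gauge",.09)):
    for s in S: print(t,[back(s,np.array(d["xy"])*[640,400],z).round(3) for d in ctrl.boxes_of(s,t) if d["conf"]>.4])
E
```

```text
base_a [ 0.4769 -0.0535  0.043 ] (array([ 0.478 , -0.0663, 12.1964]), np.float64(0.176)) (array([ 0.4793, -0.0652, 13.096 ]), np.float64(0.059)) (array([ 0.4747, -0.0679, 10.4121]), np.float64(0.06))
base_a [0.4668 0.0614 0.043 ] (array([0.4644, 0.0534, 4.9418]), np.float64(0.133)) (array([0.4646, 0.0543, 4.2801]), np.float64(0.058)) (array([0.4648, 0.0525, 4.4513]), np.float64(0.056))
base_a [0.4416 0.1614 0.043 ] (array([0.4445, 0.1721, 1.5086]), np.float64(2.039)) (array([0.4449, 0.1715, 4.1981]), np.float64(0.072)) (array([ -0.9699,   0.5413, -24.7261]), np.float64(1.0))
base_a [ 0.4754 -0.402   0.043 ] (array([ 0.4755, -0.4035, 21.8051]), np.float64(2.461)) (array([ 0.4906, -0.3983,  4.6942]), np.float64(0.454)) (array([ -0.9086,  -0.1606, -13.9679]), np.float64(1.0))
tray [0.6782 0.1546 0.03  ] (array([0.6763, 0.1558, 5.5471]), np.float64(0.081)) (array([0.6778, 0.1575, 5.6448]), np.float64(0.038)) (array([0.6747, 0.1543, 5.7841]), np.float64(0.02))
stand_hole0 pix [np.int64(1214), np.int64(683)]
stand_hole0 [ 0.6598 -0.1075  0.06  ] (array([ 0.673 , -0.1227,  0.3994]), np.floa
[... 287 characters left out ...]
710e-01, 1.3600e-02, 1.6571e+01]), np.float64(0.939)) (array([ -0.703 ,   0.4284, -34.9504]), np.float64(1.0))
mat [0.4705 0.0271 0.003 ] (array([0.4637, 0.0475, 7.4516]), np.float64(1.784)) (array([0.4649, 0.0485, 7.9456]), np.float64(0.843)) (array([0.4614, 0.0461, 7.8996]), np.float64(0.903))
rabbit [array([0.431, 0.365, 0.06 ])]
rabbit [array([0.406, 0.375, 0.06 ])]
tub [array([ 0.485, -0.392,  0.04 ])]
tub [array([ 0.478, -0.395,  0.04 ])]
bottle [array([0.637, 0.417, 0.1  ])]
bottle [array([0.619, 0.425, 0.1  ])]
gauge [array([ 0.746, -0.018,  0.09 ]), array([ 0.669, -0.127,  0.09 ]), array([ 0.795, -0.139,  0.09 ])]
gauge [array([0.469, 0.05 , 0.09 ]), array([ 0.755, -0.018,  0.09 ])]
```

```bash
cat >> h.py <<'E'
def go(x,y,z,yaw=None,n=1):
    o=ctrl.get_obs(); p=np.array(o["tool_pos"]); w=np.radians(o["orientation"][2]); d=np.array([x,y,z])-p
    c,s=np.cos(w),np.sin(w); t=np.array([c*d[0]+s*d[1],s*d[0]-c*d[1],-d[2]])
    dy=0 if yaw is None else -((yaw-o["orientation"][2]+180)%360-180)/90
    print("t",round(o["clock"],2),"tcp",p.round(4),"yaw",round(o["orientation"][2],2),"F",np.round(o["force"],1),"open",round(o["opening"],4),"| rows each of",n,":",(t/.8/n).round(4),round(dy/n,4),"mm",round(np.linalg.norm(d)*1000,1))
E
python3 -c "
from h import *
go(.672,-.123,.291,n=4)"
```

```text
t 1.8 tcp [ 0.209  -0.6418  0.2922] yaw -161.96 F [ 0.5  0.1 -0.2] open 0.0879 | rows each of 4 : [-0.1878  0.1094  0.0004] 0.0 mm 695.4
```

Emit:
send_rows(
  deltas=[
    [[-0.038,0.022,0],0],
    [[-0.075,0.044,0],0],
    [[-0.113,0.066,0],0],
    [[-0.15,0.087,0],0],
    [[-0.188,0.109,0],0],
  ],
  gripper=0.8,
)

```text
clock: 2.22
tool_pos: [0.3257, -0.5112, 0.2923]
orientation: [-180.0, 0.0, -162.0]
force: [0.7, -0.3, 1.0]
opening: 0.0702
gripper_force: 0.0
```

Emit:
send_rows(
  deltas=[
    [[-0.038,0.022,0],0],
    [[-0.075,0.044,0],0],
    [[-0.113,0.066,0],0],
    [[-0.15,0.087,0],0],
    [[-0.188,0.109,0],0],
  ],
)

```text
clock: 2.63
tool_pos: [0.4419, -0.3815, 0.2925]
orientation: [-180.0, 0.0, -162.0]
force: [-0.1, -0.8, 0.3]
opening: 0.0698
gripper_force: 0.0
```

Emit:
send_rows(
  deltas=[
    [[-0.038,0.022,0],0],
    [[-0.075,0.044,0],0],
    [[-0.113,0.066,0],0],
    [[-0.15,0.087,0],0],
    [[-0.188,0.109,0],0],
  ],
)

```text
clock: 3.05
tool_pos: [0.5579, -0.2519, 0.2925]
orientation: [-180.0, 0.0, -162.0]
force: [1.2, -1.2, 0.3]
opening: 0.07
gripper_force: 0.0
```

Emit:
send_rows(
  deltas=[
    [[-0.038,0.022,0],0],
    [[-0.075,0.044,0],0],
    [[-0.113,0.066,0],0],
    [[-0.15,0.087,0],0],
    [[-0.188,0.109,0],0],
  ],
)

```text
clock: 3.47
tool_pos: [0.6739, -0.1224, 0.2924]
orientation: [-180.0, 0.0, -162.0]
force: [-0.2, -0.9, 0.7]
opening: 0.07
gripper_force: 0.0
```

Run:
```python
from h import *
go(.672,-.123,.291)
s=ctrl.snapshot("wrist"); cv2.imwrite("pics/w1.png",s["color"][:,:,::-1])
o=ctrl.get_obs(); R=cv2.Rodrigues(np.array(s["rvec"]))[0]; c=-R.T@s["tvec"]; print("cam",c.round(4),"axis",R[2].round(3))
for d in ctrl.cut_out(s,"gauge"):
    xy=np.array(d["xy"])*[640,400]; v,u=np.nonzero(d["pixels"]); print(xy.round(1),d["conf"],u.min(),u.max(),v.min(),v.max(),[back(s,xy,z).round(4) for z in(.08,.14)])
for d in ctrl.boxes_of(s,"stand_hole0"): print(np.array(d["xy"])*[640,400],d["conf"],back(s,np.array(d["xy"])*[640,400],.06))
print("handle proj",proj(s,[[.672,-.123,.06],[.672,-.123,.14]]))
```

```text
t 3.47 tcp [ 0.6739 -0.1224  0.2924] yaw -161.95 F [-0.2 -0.9  0.7] open 0.07 | rows each of 1 : [0.0025 0.     0.0017] 0.0 mm 2.4
cam [ 0.5997 -0.1455  0.383 ] axis [ 0.27   0.088 -0.959]
[283.9 261.4] 0.94 270 295 237 278 [array([ 0.7571, -0.1378,  0.08  ]), array([ 0.7259, -0.1393,  0.14  ])]
[393.3 313.7] 0.93 374 427 247 342 [array([ 0.7791, -0.0148,  0.08  ]), array([ 0.7435, -0.0407,  0.14  ])]
[324.3 192.2] 0.78 309 344 163 218 [array([ 0.6783, -0.1219,  0.08  ]), array([ 0.6627, -0.1266,  0.14  ])]
[320.704 164.92 ] 0.55 [ 0.658829   -0.13196202  0.06      ]
handle proj [[325.34859641 180.52256907]
 [325.0120597  205.09426731]]
```

View pics/w1.png

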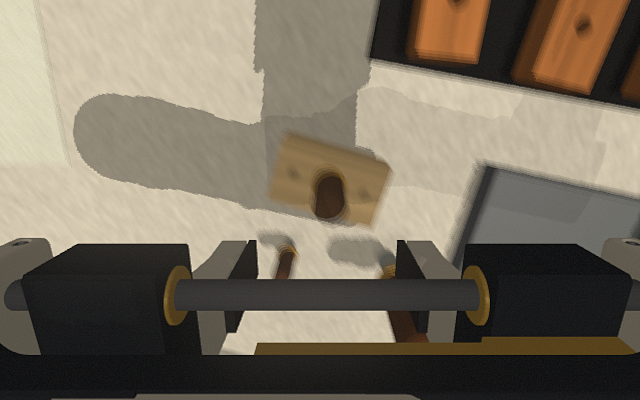

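The stand's handle shows at pixel (327,190) with the frame slightly blurred. I'll take one still picture and fit it.

Run:
```python
from h import *
s=ctrl.snapshot("wrist")
for d in ctrl.cut_out(s,"stand_hole0")[:1]:
    m=d["pixels"].astype(np.uint8); print(d["conf"],m.sum())
    h=np.zeros_like(m); cv2.fillConvexPoly(h,cv2.convexHull(np.argwhere(m)[:,::-1].astype(np.int32)),1)
    for mm in(m,h): print(fit([(s,mm)],(.672,-.123,0.02),(.064,.11,0,.06)))
g=[d for d in ctrl.cut_out(s,"gauge") if abs(d["xy"][0]-.51)<.05]
for d in g:
    from scipy.optimize import minimize
    a=np.linspace(0,2*np.pi,24)
    P=lambda p:[[p[0]+.014*np.cos(t),p[1]+.014*np.sin(t),z] for t in a for z in(.066,.132)]+[[p[0]+.017*np.cos(t),p[1]+.017*np.sin(t),z] for t in a for z in(.06,.066)]+[[p[0],p[1],.14]]
    r=minimize(lambda p:np.abs(sil(s,P(p))-d["pixels"]).sum()/d["pixels"].sum(),[.672,-.123],method="Nelder-Mead",options=dict(initial_simplex=[[.672,-.123],[.68,-.123],[.672,-.115]])); print("gauge",r.x,r.fun)
go(.672,-.123,.147)
```

```text
0.91 6559
(array([ 0.67128064, -0.12245762,  1.62943386]), np.float64(0.252363314589443))
(array([ 0.67120676, -0.12254188,  1.71331339]), np.float64(0.02098159596088345))
gauge [ 0.67108733 -0.12213654] 0.04775413711583924
t 3.77 tcp [ 0.6726 -0.1243  0.2921] yaw -161.97 F [-0.2 -0.7  0.4] open 0.0702 | rows each of 1 : [0.0002 0.0018 0.1814] 0.0 mm 145.1
```

Emit:
send_rows(
  deltas=[
    [[0.001,0.0027,0.03],0],
    [[0.001,0.0027,0.075],0],
    [[0.001,0.0027,0.12],0],
    [[0.001,0.0027,0.16],0],
    [[0.001,0.0027,0.1815],0],
  ],
)

```text
clock: 4.18
tool_pos: [0.6689, -0.1233, 0.1433]
orientation: [179.9, -0.2, -162.1]
force: [-0.9, -0.2, -1.3]
opening: 0.0704
gripper_force: 0.0
```

Emit:
send_rows(
  deltas=[
    [[0,0,0],0],
    [[0,0,0],0],
    [[0,0,0],0],
    [[0,0,0],0],
    [[0,0,0],0],
  ],
  gripper=0.1,
)

```text
clock: 4.6
tool_pos: [0.6724, -0.1223, 0.1491]
orientation: [-179.9, 0.2, -162.0]
force: [-0.6, -0.3, -0.6]
opening: 0.0419
gripper_force: 0.0
```

```bash
python3 -c "
from h import *
go(.672,-.123,.147)"
```

```text
t 4.6 tcp [ 0.6724 -0.1223  0.1491] yaw -161.97 F [-0.6 -0.3 -0.6] open 0.0419 | rows each of 1 : [ 0.0007 -0.0007  0.0026] 0.0 mm 2.2
```

Emit:
send_rows(
  deltas=[
    [[0,0,0],0],
    [[0,0,0],0],
    [[0,0,0],0],
    [[0,0,0],0],
    [[0,0,0],0],
  ],
)

```text
clock: 5.02
tool_pos: [0.6719, -0.122, 0.1478]
orientation: [-180.0, 0.1, -161.9]
force: [-0.2, 0.3, 6.1]
opening: 0.0273
gripper_force: 30.0
```

Emit:
send_rows(
  deltas=[
    [[0,0,0],0],
    [[0,0,0],0],
    [[0,0,0],0],
    [[0,0,0],0],
    [[0,0,0],0],
  ],
)

```text
clock: 5.43
tool_pos: [0.6719, -0.122, 0.1479]
orientation: [-180.0, 0.1, -161.9]
force: [-0.7, 0.3, 6.6]
opening: 0.0271
gripper_force: 30.0
```

```bash
python3 -c "
from h import *
o=ctrl.get_obs();print(o['gripper_force'])
go(.672,-.123,.147)"
```

```text
29.999740230850875
t 5.43 tcp [ 0.6719 -0.122   0.1479] yaw -161.94 F [-0.7  0.3  6.6] open 0.0271 | rows each of 1 : [ 0.0003 -0.0012  0.0011] 0.0 mm 1.3
```

Pin gripped: opening 27 mm, 30 N. Next I lift and move to a spot where the wrist camera sees the bases.

Emit:
send_rows(
  deltas=[
    [[0,0,-0.01],0],
    [[0,0,-0.035],0],
    [[0,0,-0.07],0],
    [[0,0,-0.105],0],
    [[0,0,-0.125],0],
  ],
)

```text
clock: 5.85
tool_pos: [0.6723, -0.1222, 0.2504]
orientation: [-179.9, 0.1, -161.9]
force: [0.7, 0.0, -0.3]
opening: 0.0275
gripper_force: 30.0
```

```bash
python3 -c "
from h import *
go(.55,.06,.25)"
```

```text
t 5.85 tcp [ 0.6723 -0.1222  0.2504] yaw -161.95 F [ 0.7  0.  -0.3] open 0.0275 | rows each of 1 : [0.0747 0.2639 0.0005] 0.0 mm 219.4
```

Emit:
send_rows(
  deltas=[
    [[0.012,0.042,0],0],
    [[0.024,0.085,0],0],
    [[0.036,0.127,0],0],
    [[0.048,0.17,0],0],
    [[0.06,0.212,0],0],
  ],
)

```text
clock: 6.27
tool_pos: [0.5721, 0.0254, 0.2469]
orientation: [180.0, -0.0, -162.0]
force: [0.3, 1.3, -1.0]
opening: 0.0275
gripper_force: 30.0
```

Emit:
send_rows(
  deltas=[
    [[0.01,0.035,0],0],
    [[0.015,0.052,0],0],
    [[0.015,0.052,0],0],
    [[0.015,0.052,0],0],
    [[0.015,0.052,0],0],
  ],
)

```text
clock: 6.68
tool_pos: [0.5493, 0.0601, 0.2471]
orientation: [-180.0, 0.0, -161.9]
force: [-0.2, 0.1, -2.0]
opening: 0.0275
gripper_force: 30.0
```

```bash
cat >> h.py <<'E'
def holes(s,guess,ref):
    """fit every base near guess in picture s"""
    out=[]
    for d in ctrl.cut_out(s,"base_a"):
        if d["conf"]<.4: continue
        p=back(s,np.array(d["xy"])*[640,400],.03)
        m=d["pixels"].astype(np.uint8); h=np.zeros_like(m); cv2.fillConvexPoly(h,cv2.convexHull(np.argwhere(m)[:,::-1].astype(np.int32)),1)
        r=fit([(s,h)],(*p[:2],.09),(.1,.056,.003,.043)); out.append(r); 
        uv=proj(s,[[r[0][0],r[0][1],.043]])[0]; 
        u,v=np.round(uv).astype(int); g=cv2.cvtColor(s["color"],cv2.COLOR_RGB2GRAY).astype(float)
        hh=None
        if 12<u<628 and 12<v<388:
            w=g[v-12:v+13,u-12:u+13]; k=np.clip(np.median(w)*.7-w,0,None); 
            if k.sum()>0: vv,uu=np.mgrid[v-12:v+13,u-12:u+13]; hh=back(s,[(k*uu).sum()/k.sum(),(k*vv).sum()/k.sum()],.043).round(4)
        print("base",r[0].round(4),round(r[1],3),"conf",round(d["conf"],2),"dark",hh)
E
python3 - <<'E'
from h import *
s=ctrl.snapshot("wrist"); cv2.imwrite("pics/w2.png",s["color"][:,:,::-1])
holes(s,0,0)
go(.4447,.1717,.25)
E
```

```text
base [0.4426 0.1695 5.2491] 0.011 conf 0.91 dark None
base [0.4644 0.0524 4.6731] 0.052 conf 0.72 dark [0.4601 0.055  0.043 ]
base [ 0.4775 -0.0657 11.9607] 0.014 conf 0.65 dark [ 0.4694 -0.066   0.043 ]
t 6.78 tcp [0.5495 0.0596 0.2468] yaw -162.01 F [-0.3  0.4 -2. ] open 0.0276 | rows each of 1 : [ 0.0813  0.1738 -0.0039] 0.0 mm 153.5
```

View pics/w2.png

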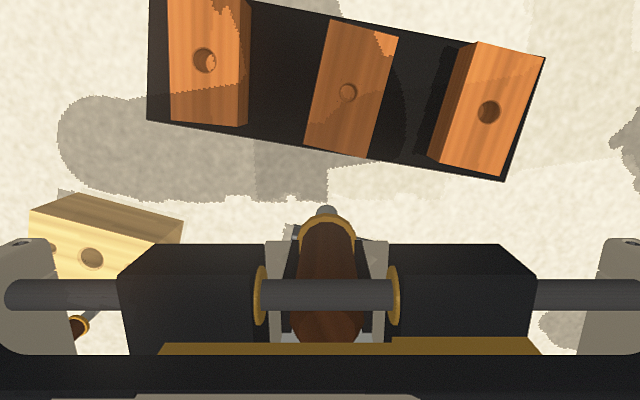

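Hole centres are at (205,60), (348,92) and (489,112), and the middle one looks smaller. The pin is held straight, with its tip near (325,207).

Run:
```python
from h import *
s=ctrl.snapshot("wrist")
g=cv2.cvtColor(s["color"],cv2.COLOR_RGB2GRAY)
for u,v in((489,112),(348,92),(205,60)): print(back(s,(u,v),.043).round(4))
o=ctrl.get_obs()["tool_pos"]; print("tip proj",proj(s,[[o[0],o[1],o[2]-.138]]),"tip pixel-> at z",back(s,(325,207),o[2]-.138),o)
cv2.imwrite("pics/tip.png",cv2.resize(s["color"][190:260,270:380,::-1],None,fx=6,fy=6,interpolation=cv2.INTER_CUBIC))
go(.4427,.17,.2)
```

```text
[0.4429 0.1688 0.043 ]
[0.4643 0.0517 0.043 ]
[ 0.4767 -0.0653  0.043 ]
tip proj [[324.67700922 213.85489544]] tip pixel-> at z [0.54453276 0.0581269  0.10873396] [0.54943529 0.05947678 0.24673396]
t 6.83 tcp [0.5494 0.0595 0.2467] yaw -162.03 F [ 0.1  0.8 -1. ] open 0.0272 | rows each of 1 : [0.0843 0.1726 0.0584] 0.0 mm 160.6
```

View pics/tip.png

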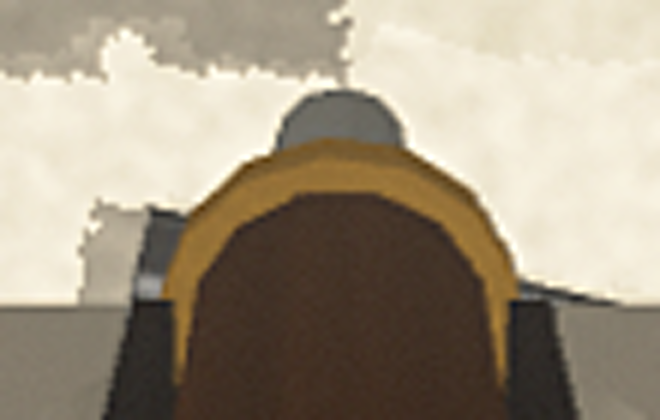

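Emit:
send_rows(
  deltas=[
    [[0.021,0.042,0],0],
    [[0.042,0.085,0],0],
    [[0.063,0.127,0.02],0],
    [[0.0848,0.1708,0.04],0],
    [[0.0848,0.1708,0.055],0],
  ],
)

```text
clock: 7.25
tool_pos: [0.4393, 0.1715, 0.2023]
orientation: [179.9, -0.0, -161.9]
force: [0.4, -0.1, -2.4]
opening: 0.0275
gripper_force: 30.0
```

Emit:
send_rows(
  deltas=[
    [[0,0,0],0],
    [[0,0,0],0],
    [[0,0,0],0],
    [[0,0,0],0],
    [[0,0,0],0],
  ],
)

```text
clock: 7.67
tool_pos: [0.4433, 0.1685, 0.2035]
orientation: [180.0, 0.0, -162.1]
force: [0.1, -0.5, -1.1]
opening: 0.0272
gripper_force: 30.0
```

```bash
python3 -c "
from h import *
go(.4427,.1685,.182)"
```

```text
t 7.67 tcp [0.4433 0.1685 0.2035] yaw -162.07 F [ 0.1 -0.5 -1.1] open 0.0272 | rows each of 1 : [0.0007 0.0002 0.0269] 0.0 mm 21.5
```

Emit:
send_rows(
  deltas=[
    [[0.0007,0,0.007],0],
    [[0.0007,0,0.014],0],
    [[0.0007,0,0.02],0],
    [[0.0007,0,0.024],0],
    [[0.0007,0,0.027],0],
  ],
)

```text
clock: 8.08
tool_pos: [0.4416, 0.1687, 0.1806]
orientation: [-180.0, -0.1, -162.0]
force: [-0.2, 0.9, -1.5]
opening: 0.0275
gripper_force: 30.0
```

Emit:
send_rows(
  deltas=[
    [[0,0,0.0025],0],
    [[0,0,0.005],0],
    [[0,0,0.0075],0],
    [[0,0,0.0075],0],
    [[0,0,0.0075],0],
  ],
)

```text
clock: 8.5
tool_pos: [0.4418, 0.169, 0.1754]
orientation: [180.0, 0.0, -162.0]
force: [0.4, -0.2, -1.4]
opening: 0.0272
gripper_force: 30.0
```

Emit:
send_rows(
  deltas=[
    [[0,0,0.0012],0],
    [[0,0,0.0025],0],
    [[0,0,0.004],0],
    [[0,0,0.004],0],
    [[0,0,0.004],0],
  ],
)

```text
clock: 8.92
tool_pos: [0.4419, 0.169, 0.1721]
orientation: [180.0, 0.0, -162.0]
force: [0.9, 0.7, -0.6]
opening: 0.0277
gripper_force: 30.0
```

Emit:
send_rows(
  deltas=[
    [[0,0,0.005],0],
    [[0,0,0.01],0],
    [[0,0,0.015],0],
    [[0,0,0.02],0],
    [[0,0,0.024],0],
  ],
)

```text
clock: 9.33
tool_pos: [0.4419, 0.169, 0.1524]
orientation: [-180.0, -0.0, -162.0]
force: [2.1, -0.1, -1.2]
opening: 0.0272
gripper_force: 30.0
```

Emit:
send_rows(
  deltas=[
    [[0,0,0.0008],0],
    [[0,0,0.0016],0],
    [[0,0,0.0024],0],
    [[0,0,0.0032],0],
    [[0,0,0.0032],0],
  ],
)

```text
clock: 9.75
tool_pos: [0.4417, 0.1689, 0.1503]
orientation: [180.0, -0.0, -162.0]
force: [-0.2, -1.0, -1.7]
opening: 0.0273
gripper_force: 30.0
```

Emit:
send_rows(
  deltas=[
    [[0,0,0.0006],0],
    [[0,0,0.0012],0],
    [[0,0,0.0018],0],
    [[0,0,0.0018],0],
    [[0,0,0.0018],0],
  ],
)

```text
clock: 10.17
tool_pos: [0.4417, 0.1689, 0.1489]
orientation: [-180.0, -0.0, -162.0]
force: [0.7, -0.1, -1.1]
opening: 0.0271
gripper_force: 30.0
```

Emit:
send_rows(
  deltas=[
    [[0,0,0.0006],0],
    [[0,0,0.0012],0],
    [[0,0,0.0012],0],
    [[0,0,0.0012],0],
    [[0,0,0.0012],0],
  ],
)

```text
clock: 10.58
tool_pos: [0.442, 0.169, 0.1486]
orientation: [-180.0, 0.0, -161.9]
force: [-2.4, -0.7, 6.2]
opening: 0.0275
gripper_force: 30.0
```

Bottom reached: TCP 0.1486 with a light 6 N, so the left base is good. On to the middle.

Emit:
send_rows(
  deltas=[
    [[0,0,-0.01],0],
    [[0,0,-0.025],0],
    [[0,0,-0.045],0],
    [[0,0,-0.065],0],
    [[0,0,-0.072],0],
  ],
)

```text
clock: 11.0
tool_pos: [0.4425, 0.1694, 0.208]
orientation: [179.9, 0.2, -161.9]
force: [0.2, -0.7, -1.9]
opening: 0.0276
gripper_force: 30.0
```

Emit:
send_rows(
  deltas=[
    [[0.004,-0.03,0],0],
    [[0.009,-0.07,0],0],
    [[0.014,-0.11,0],0],
    [[0.018,-0.14,0],0],
    [[0.019,-0.1476,0],0],
  ],
)

```text
clock: 11.42
tool_pos: [0.4635, 0.0493, 0.2053]
orientation: [-180.0, -0.1, -162.1]
force: [-0.3, -0.2, -1.2]
opening: 0.0273
gripper_force: 30.0
```

Emit:
send_rows(
  deltas=[
    [[0,0,0],0],
    [[0,0,0],0],
    [[0,0,0],0],
    [[0,0,0],0],
    [[0,0,0],0],
  ],
)

```text
clock: 11.83
tool_pos: [0.4639, 0.0527, 0.2056]
orientation: [180.0, 0.0, -161.9]
force: [0.1, 0.1, -1.1]
opening: 0.0276
gripper_force: 30.0
```

```bash
python3 -c "
from h import *
go(.4641,.052,.182)
s=ctrl.snapshot('scene'); cv2.imwrite('pics/s2.png',s['color'][:,:,::-1])"
```

```text
t 11.83 tcp [0.4639 0.0527 0.2056] yaw -161.89 F [ 0.1  0.1 -1.1] open 0.0276 | rows each of 1 : [-0.     -0.0009  0.0295] 0.0 mm 23.6
```

Emit:
send_rows(
  deltas=[
    [[0,-0.0008,0.007],0],
    [[0,-0.0008,0.014],0],
    [[0,-0.0008,0.021],0],
    [[0,-0.0008,0.027],0],
    [[0,-0.0008,0.03],0],
  ],
)

```text
clock: 12.3
tool_pos: [0.4636, 0.0511, 0.1805]
orientation: [-180.0, -0.1, -162.0]
force: [0.5, -0.5, -0.8]
opening: 0.0275
gripper_force: 30.0
```

Emit:
send_rows(
  deltas=[
    [[0,0,0.001],0],
    [[0,0,0.002],0],
    [[0,0,0.003],0],
    [[0,0,0.004],0],
    [[0,0,0.005],0],
  ],
)

```text
clock: 12.72
tool_pos: [0.4642, 0.0513, 0.1777]
orientation: [180.0, 0.0, -162.0]
force: [0.6, 0.0, -1.7]
opening: 0.0276
gripper_force: 30.0
```

Emit:
send_rows(
  deltas=[
    [[0,0,0.0006],0],
    [[0,0,0.0012],0],
    [[0,0,0.0018],0],
    [[0,0,0.0018],0],
    [[0,0,0.0018],0],
  ],
)

```text
clock: 13.13
tool_pos: [0.4645, 0.0515, 0.1765]
orientation: [180.0, 0.1, -162.0]
force: [0.1, 0.1, 0.6]
opening: 0.0277
gripper_force: 30.0
```

Emit:
send_rows(
  deltas=[
    [[0,0,0.0006],0],
    [[0,0,0.0012],0],
    [[0,0,0.0012],0],
    [[0,0,0.0012],0],
    [[0,0,0.0012],0],
  ],
)

```text
clock: 13.55
tool_pos: [0.4647, 0.0516, 0.176]
orientation: [180.0, 0.1, -161.9]
force: [0.2, 1.0, 6.5]
opening: 0.0278
gripper_force: 30.0
```

Stopped about 4.7 mm in, so the middle base is undersized, which agrees with the smaller-looking hole. Now the right base.

Emit:
send_rows(
  deltas=[
    [[0,0,-0.008],0],
    [[0,0,-0.018],0],
    [[0,0,-0.028],0],
    [[0,0,-0.038],0],
    [[0,0,-0.038],0],
  ],
)

```text
clock: 13.97
tool_pos: [0.4649, 0.0516, 0.2076]
orientation: [180.0, 0.2, -161.9]
force: [1.0, 0.3, -1.2]
opening: 0.0276
gripper_force: 30.0
```

Emit:
send_rows(
  deltas=[
    [[0.006,-0.03,0],0],
    [[0.015,-0.07,0],0],
    [[0.024,-0.11,0],0],
    [[0.03,-0.137,0],0],
    [[0.031,-0.1437,0],0],
  ],
)

```text
clock: 14.38
tool_pos: [0.4758, -0.0681, 0.2055]
orientation: [-180.0, -0.0, -162.1]
force: [-0.0, 0.3, -0.9]
opening: 0.0273
gripper_force: 30.0
```

Emit:
send_rows(
  deltas=[
    [[0,0,0],0],
    [[0,0,0],0],
    [[0,0,0],0],
    [[0,0,0],0],
    [[0,0,0],0],
  ],
)

```text
clock: 14.8
tool_pos: [0.4761, -0.0649, 0.2057]
orientation: [180.0, 0.0, -161.9]
force: [-1.0, -0.3, -0.8]
opening: 0.0274
gripper_force: 30.0
```

```bash
python3 -c "
from h import *
go(.4767,-.0655,.182)"
```

```text
t 14.8 tcp [ 0.4761 -0.0649  0.2057] yaw -161.89 F [-1.  -0.3 -0.8] open 0.0274 | rows each of 1 : [-0.0004 -0.001   0.0296] 0.0 mm 23.7
```

Emit:
send_rows(
  deltas=[
    [[-0.0004,-0.0008,0.007],0],
    [[-0.0004,-0.0008,0.014],0],
    [[-0.0004,-0.0008,0.021],0],
    [[-0.0004,-0.0008,0.027],0],
    [[-0.0004,-0.0008,0.03],0],
  ],
)

```text
clock: 15.22
tool_pos: [0.4762, -0.0662, 0.1805]
orientation: [180.0, -0.1, -162.0]
force: [-0.5, -1.1, -1.1]
opening: 0.0274
gripper_force: 30.0
```

Emit:
send_rows(
  deltas=[
    [[0,0,0.001],0],
    [[0,0,0.002],0],
    [[0,0,0.003],0],
    [[0,0,0.004],0],
    [[0,0,0.005],0],
  ],
)

```text
clock: 15.63
tool_pos: [0.4767, -0.0662, 0.1777]
orientation: [-180.0, 0.0, -162.0]
force: [-0.3, 1.1, -0.9]
opening: 0.0278
gripper_force: 30.0
```

Emit:
send_rows(
  deltas=[
    [[0,0,0.0006],0],
    [[0,0,0.0012],0],
    [[0,0,0.0018],0],
    [[0,0,0.0018],0],
    [[0,0,0.0018],0],
  ],
)

```text
clock: 16.05
tool_pos: [0.4766, -0.0662, 0.1762]
orientation: [-180.0, 0.0, -162.0]
force: [-0.1, -0.1, -1.1]
opening: 0.0274
gripper_force: 30.0
```

Emit:
send_rows(
  deltas=[
    [[0,0,0.0006],0],
    [[0,0,0.0012],0],
    [[0,0,0.0012],0],
    [[0,0,0.0012],0],
    [[0,0,0.0012],0],
  ],
)

```text
clock: 16.47
tool_pos: [0.4767, -0.0662, 0.1752]
orientation: [-180.0, 0.0, -162.0]
force: [-0.3, -0.8, -1.7]
opening: 0.0274
gripper_force: 30.0
```

No contact at 0.1752, so I keep going down.

Emit:
send_rows(
  deltas=[
    [[0,0,0.001],0],
    [[0,0,0.002],0],
    [[0,0,0.003],0],
    [[0,0,0.004],0],
    [[0,0,0.004],0],
  ],
)

```text
clock: 16.88
tool_pos: [0.4766, -0.0662, 0.1719]
orientation: [180.0, -0.0, -162.0]
force: [-0.3, -0.6, -0.7]
opening: 0.0276
gripper_force: 30.0
```

Emit:
send_rows(
  deltas=[
    [[0,0,0.005],0],
    [[0,0,0.01],0],
    [[0,0,0.015],0],
    [[0,0,0.02],0],
    [[0,0,0.024],0],
  ],
)

```text
clock: 17.3
tool_pos: [0.4765, -0.0662, 0.1522]
orientation: [180.0, -0.0, -162.0]
force: [0.7, -0.1, -0.6]
opening: 0.0276
gripper_force: 30.0
```

Emit:
send_rows(
  deltas=[
    [[0,0,0.0008],0],
    [[0,0,0.0016],0],
    [[0,0,0.0024],0],
    [[0,0,0.0024],0],
    [[0,0,0.0024],0],
  ],
)

```text
clock: 17.72
tool_pos: [0.4764, -0.0662, 0.1509]
orientation: [180.0, -0.0, -162.0]
force: [0.2, -0.7, -1.3]
opening: 0.0276
gripper_force: 30.0
```

Emit:
send_rows(
  deltas=[
    [[0,0,0.0008],0],
    [[0,0,0.0016],0],
    [[0,0,0.0024],0],
    [[0,0,0.0024],0],
    [[0,0,0.0024],0],
  ],
)

```text
clock: 18.13
tool_pos: [0.4766, -0.0662, 0.1489]
orientation: [180.0, -0.0, -162.0]
force: [0.1, 0.3, -1.6]
opening: 0.027
gripper_force: 30.0
```

Emit:
send_rows(
  deltas=[
    [[0,0,0.0004],0],
    [[0,0,0.0008],0],
    [[0,0,0.0012],0],
    [[0,0,0.0012],0],
    [[0,0,0.0012],0],
  ],
)

```text
clock: 18.55
tool_pos: [0.4768, -0.0662, 0.1486]
orientation: [-180.0, 0.0, -161.9]
force: [-2.8, 0.2, 5.7]
opening: 0.0275
gripper_force: 30.0
```

The right base took the pin to the bottom. The pin goes back to the stand.

Emit:
send_rows(
  deltas=[
    [[0,0,-0.01],0],
    [[0,0,-0.03],0],
    [[0,0,-0.06],0],
    [[0,0,-0.1],0],
    [[0,0,-0.125],0],
  ],
)

```text
clock: 18.97
tool_pos: [0.4771, -0.0663, 0.251]
orientation: [-180.0, 0.1, -161.9]
force: [0.5, 0.4, -1.2]
opening: 0.0276
gripper_force: 30.0
```

Emit:
send_rows(
  deltas=[
    [[-0.035,-0.024,0],0],
    [[-0.077,-0.052,0],0],
    [[-0.12,-0.08,0],0],
    [[-0.16,-0.107,0],0],
    [[-0.19,-0.128,0],0],
  ],
)

```text
clock: 19.38
tool_pos: [0.6553, -0.1174, 0.2479]
orientation: [-180.0, 0.0, -162.0]
force: [0.3, 0.1, -1.1]
opening: 0.0276
gripper_force: 30.0
```

Emit:
send_rows(
  deltas=[
    [[-0.0204,-0.0137,0],0],
    [[-0.0204,-0.0137,0],0],
    [[-0.0204,-0.0137,0],0],
    [[-0.0204,-0.0137,0],0],
    [[-0.0204,-0.0137,0],0],
  ],
)

```text
clock: 19.8
tool_pos: [0.6709, -0.1216, 0.2484]
orientation: [180.0, -0.0, -162.0]
force: [1.1, 0.2, -1.0]
opening: 0.0276
gripper_force: 30.0
```

```bash
python3 -c "
from h import *
go(.6719,-.122,.2)"
```

```text
t 19.8 tcp [ 0.6709 -0.1216  0.2484] yaw -161.95 F [ 1.1  0.2 -1. ] open 0.0276 | rows each of 1 : [-0.001  -0.0009  0.0604] 0.0 mm 48.4
```

Emit:
send_rows(
  deltas=[
    [[-0.001,-0.0008,0.012],0],
    [[-0.001,-0.0008,0.03],0],
    [[-0.001,-0.0008,0.045],0],
    [[-0.001,-0.0008,0.055],0],
    [[-0.001,-0.0008,0.058],0],
  ],
)

```text
clock: 20.22
tool_pos: [0.6716, -0.122, 0.1995]
orientation: [179.9, -0.2, -162.0]
force: [-0.1, 0.3, -1.0]
opening: 0.0275
gripper_force: 30.0
```

Emit:
send_rows(
  deltas=[
    [[0,0,0.005],0],
    [[0,0,0.01],0],
    [[0,0,0.015],0],
    [[0,0,0.02],0],
    [[0,0,0.024],0],
  ],
)

```text
clock: 20.63
tool_pos: [0.6728, -0.1222, 0.1821]
orientation: [180.0, 0.0, -162.0]
force: [-0.1, 0.2, -1.6]
opening: 0.0272
gripper_force: 30.0
```

Emit:
send_rows(
  deltas=[
    [[0,0,0.006],0],
    [[0,0,0.012],0],
    [[0,0,0.018],0],
    [[0,0,0.024],0],
    [[0,0,0.028],0],
  ],
)

```text
clock: 21.05
tool_pos: [0.6725, -0.1222, 0.1592]
orientation: [180.0, -0.0, -162.0]
force: [-0.8, 0.9, -0.8]
opening: 0.0271
gripper_force: 30.0
```

```bash
python3 -c "
from h import *
go(.6719,-.122,.148)"
```

```text
t 21.05 tcp [ 0.6725 -0.1222  0.1592] yaw -161.97 F [-0.8  0.9 -0.8] open 0.0271 | rows each of 1 : [0.0006 0.0005 0.0139] 0.0 mm 11.2
```

Emit:
send_rows(
  deltas=[
    [[0.0006,0,0.003],0],
    [[0.0006,0,0.006],0],
    [[0.0006,0,0.009],0],
    [[0.0006,0,0.011],0],
    [[0.0006,0,0.012],0],
  ],
)

```text
clock: 21.47
tool_pos: [0.6722, -0.1224, 0.1502]
orientation: [180.0, -0.0, -162.0]
force: [0.4, 0.3, -2.4]
opening: 0.0274
gripper_force: 30.0
```

Emit:
send_rows(
  deltas=[
    [[0,0,0.0008],0],
    [[0,0,0.0016],0],
    [[0,0,0.0022],0],
    [[0,0,0.0022],0],
    [[0,0,0.0022],0],
  ],
)

```text
clock: 21.88
tool_pos: [0.6723, -0.1224, 0.1487]
orientation: [-180.0, 0.0, -162.0]
force: [0.5, 1.0, -1.3]
opening: 0.0274
gripper_force: 30.0
```

Emit:
send_rows(
  deltas=[
    [[0,0,0.0005],0],
    [[0,0,0.001],0],
    [[0,0,0.0015],0],
    [[0,0,0.0015],0],
    [[0,0,0.0015],0],
  ],
)

```text
clock: 22.3
tool_pos: [0.6723, -0.1224, 0.1479]
orientation: [-180.0, 0.0, -162.0]
force: [-2.0, -0.3, 3.8]
opening: 0.0275
gripper_force: 30.0
```

Emit:
send_rows(
  deltas=[
    [[0,0,0],0],
    [[0,0,0],0],
    [[0,0,0],0],
    [[0,0,0],0],
    [[0,0,0],0],
  ],
  gripper=0.7,
)

```text
clock: 22.72
tool_pos: [0.6723, -0.1224, 0.1473]
orientation: [180.0, -0.0, -162.0]
force: [0.5, 0.4, -0.1]
opening: 0.0551
gripper_force: 0.0
```

Emit:
send_rows(
  deltas=[
    [[0,0,0],0],
    [[0,0,0],0],
    [[0,0,0],0],
    [[0,0,0],0],
    [[0,0,0],0],
  ],
)

```text
clock: 23.13
tool_pos: [0.6723, -0.1224, 0.1474]
orientation: [180.0, -0.0, -162.0]
force: [-0.7, -1.1, -0.3]
opening: 0.0613
gripper_force: 0.0
```

Emit:
send_rows(
  deltas=[
    [[0,0,-0.015],0],
    [[0,0,-0.04],0],
    [[0,0,-0.08],0],
    [[0,0,-0.12],0],
    [[0,0,-0.15],0],
  ],
)

```text
clock: 23.55
tool_pos: [0.6728, -0.1226, 0.2714]
orientation: [-179.9, 0.1, -161.9]
force: [0.4, -0.4, 1.0]
opening: 0.0614
gripper_force: 0.0
```

Run:
```python
from h import *
go(.54,.06,.27,-175.3)
```

```text
t 23.55 tcp [ 0.6728 -0.1226  0.2714] yaw -161.94 F [ 0.4 -0.4  1. ] open 0.0614 | rows each of 1 : [0.087  0.2684 0.0018] 0.1484 mm 225.7
```

Emit:
send_rows(
  deltas=[
    [[0.012,0.038,0],0.03],
    [[0.028,0.088,0],0.06],
    [[0.044,0.138,0],0.09],
    [[0.06,0.188,0],0.12],
    [[0.075,0.234,0],0.1484],
  ],
  gripper=1.0,
)

```text
clock: 23.97
tool_pos: [0.5559, 0.0382, 0.2686]
orientation: [180.0, 0.1, -175.5]
force: [0.5, 1.2, 0.6]
opening: 0.086
gripper_force: 0.0
```

Emit:
send_rows(
  deltas=[
    [[0.005,0.037,0],0],
    [[0.005,0.037,0],0],
    [[0.005,0.037,0],0],
    [[0.005,0.037,0],0],
    [[0.005,0.037,0],0],
  ],
)

```text
clock: 24.38
tool_pos: [0.5511, 0.0656, 0.2678]
orientation: [-180.0, 0.0, -175.4]
force: [0.1, 0.4, -0.8]
opening: 0.0876
gripper_force: 0.0
```

Run:
```python
from h import *
s=ctrl.snapshot("wrist"); cv2.imwrite("pics/w3.png",s["color"][:,:,::-1])
holes(s,0,0)
go(.4645,.052,.2,-175.3)
```

```text
base [0.465  0.053  4.5872] 0.016 conf 0.71 dark [0.4604 0.0492 0.043 ]
base [ 0.4759 -0.0649 12.1259] 0.023 conf 0.63 dark [ 0.4714 -0.0662  0.043 ]
base [0.4414 0.1692 5.1779] 0.016 conf 0.58 dark [0.438 0.171 0.043]
t 24.48 tcp [0.5512 0.0653 0.2674] yaw -175.4 F [-0.2  1.1  0.2] open 0.0875 | rows each of 1 : [ 0.1093 -0.0079  0.0843] -0.0011 mm 110.6
```

View pics/w3.png

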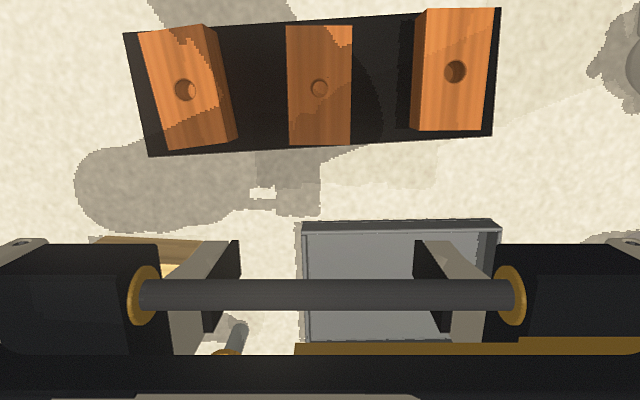

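The wrist view shows all three bases in place, with the middle hole at (319,88). I'll grasp the middle base.

Emit:
send_rows(
  deltas=[
    [[0.03,-0.002,0.02],0],
    [[0.07,-0.005,0.05],0],
    [[0.1,-0.008,0.07],0],
    [[0.109,-0.008,0.084],0],
    [[0.109,-0.008,0.084],0],
  ],
)

```text
clock: 24.9
tool_pos: [0.4618, 0.0511, 0.1983]
orientation: [-179.9, -0.2, -175.4]
force: [-1.0, 0.6, -0.4]
opening: 0.088
gripper_force: 0.0
```

Emit:
send_rows(
  deltas=[
    [[0,0,0],0],
    [[0,0,0],0],
    [[0,0,0],0],
    [[0,0,0],0],
    [[0,0,0],0],
  ],
)

```text
clock: 25.32
tool_pos: [0.4651, 0.0529, 0.2006]
orientation: [180.0, 0.0, -175.3]
force: [0.1, -0.9, -1.0]
opening: 0.0877
gripper_force: 0.0
```

Run:
```python
from h import *
go(.4648,.052,.075,-175.4)
```

```text
t 25.32 tcp [0.4651 0.0529 0.2006] yaw -175.34 F [ 0.1 -0.9 -1. ] open 0.0877 | rows each of 1 : [ 0.0005 -0.0011  0.157 ] 0.0007 mm 125.6
```

Emit:
send_rows(
  deltas=[
    [[0,-0.0009,0.03],0],
    [[0,-0.0009,0.07],0],
    [[0,-0.0009,0.11],0],
    [[0,-0.0009,0.14],0],
    [[0,-0.0009,0.152],0],
  ],
)

```text
clock: 25.73
tool_pos: [0.4633, 0.0513, 0.0757]
orientation: [-179.9, -0.2, -175.4]
force: [-0.6, -0.7, 0.3]
opening: 0.0878
gripper_force: 0.0
```

Emit:
send_rows(
  deltas=[
    [[0,0,0.003],0],
    [[0,0,0.004],0],
    [[0,0,0.004],0],
    [[0,0,0.004],0],
    [[0,0,0.004],0],
  ],
)

```text
clock: 26.15
tool_pos: [0.4652, 0.0524, 0.0765]
orientation: [179.9, 0.1, -175.3]
force: [0.4, -0.6, -0.7]
opening: 0.0878
gripper_force: 0.0
```

Emit:
send_rows(
  deltas=[
    [[0,0,0],0],
    [[0,0,0],0],
    [[0,0,0],0],
    [[0,0,0],0],
    [[0,0,0],0],
  ],
  gripper=0.5,
)

```text
clock: 26.57
tool_pos: [0.4646, 0.052, 0.0756]
orientation: [180.0, 0.0, -175.3]
force: [-0.4, -1.6, 0.7]
opening: 0.06
gripper_force: 0.0
```

Emit:
send_rows(
  deltas=[
    [[0,0,0],0],
    [[0,0,0],0],
    [[0,0,0],0],
    [[0,0,0],0],
    [[0,0,0],0],
  ],
)

```text
clock: 26.98
tool_pos: [0.4645, 0.052, 0.0755]
orientation: [-180.0, -0.0, -175.3]
force: [-0.7, -0.1, 3.4]
opening: 0.056
gripper_force: 30.0
```

Run:
```python
from h import *
go(.6755,.156,.2,-174.4)
```

```text
t 26.98 tcp [0.4645 0.052  0.0755] yaw -175.32 F [-0.7 -0.1  3.4] open 0.056 | rows each of 1 : [-0.2735  0.108  -0.1556] -0.0102 mm 266.2
```

Emit:
send_rows(
  deltas=[
    [[0,0,-0.01],0],
    [[0,0,-0.03],0],
    [[0,0,-0.06],0],
    [[0,0,-0.09],0],
    [[0,0,-0.11],0],
  ],
)

```text
clock: 27.4
tool_pos: [0.4648, 0.0521, 0.1657]
orientation: [180.0, 0.1, -175.3]
force: [0.2, 0.2, -2.3]
opening: 0.0559
gripper_force: 30.0
```

Emit:
send_rows(
  deltas=[
    [[-0.03,0.012,0],-0.003],
    [[-0.075,0.03,0],-0.006],
    [[-0.12,0.047,0],-0.01],
    [[-0.165,0.065,0],-0.01],
    [[-0.21,0.083,0],-0.01],
  ],
)

```text
clock: 27.82
tool_pos: [0.6278, 0.1325, 0.1638]
orientation: [180.0, -0.0, -174.4]
force: [0.4, 0.8, -0.8]
opening: 0.056
gripper_force: 30.0
```

Emit:
send_rows(
  deltas=[
    [[-0.035,0.014,0],0],
    [[-0.055,0.022,0],0],
    [[-0.0635,0.025,0],0],
    [[-0.0635,0.025,0],0],
    [[-0.0635,0.025,0],0],
  ],
)

```text
clock: 28.23
tool_pos: [0.6742, 0.1563, 0.1629]
orientation: [-180.0, -0.1, -174.4]
force: [-0.5, -0.1, -1.1]
opening: 0.0558
gripper_force: 30.0
```

Run:
```python
from h import *
go(.6755,.156,.0785,-174.4)
print(ctrl.get_obs()["gripper_force"])
```

```text
t 28.23 tcp [0.6742 0.1563 0.1629] yaw -174.44 F [-0.5 -0.1 -1.1] open 0.0558 | rows each of 1 : [-0.0016 -0.0005  0.1055] -0.0004 mm 84.4
29.99973594211042
```

Down to just above the tray floor, then gently onto it. Contact is expected at TCP ≈ 0.0775.

Emit:
send_rows(
  deltas=[
    [[-0.001,0,0.02],0],
    [[-0.001,0,0.045],0],
    [[-0.001,0,0.07],0],
    [[-0.001,0,0.09],0],
    [[-0.001,0,0.1],0],
  ],
)

```text
clock: 28.65
tool_pos: [0.6737, 0.1557, 0.0818]
orientation: [-180.0, -0.2, -174.5]
force: [0.2, 0.2, -1.6]
opening: 0.0559
gripper_force: 30.0
```

Emit:
send_rows(
  deltas=[
    [[0,0,0.001],0],
    [[0,0,0.002],0],
    [[0,0,0.003],0],
    [[0,0,0.003],0],
    [[0,0,0.003],0],
  ],
)

```text
clock: 29.07
tool_pos: [0.6764, 0.1571, 0.0822]
orientation: [180.0, 0.1, -174.4]
force: [0.5, -0.3, -2.1]
opening: 0.0563
gripper_force: 30.0
```

Emit:
send_rows(
  deltas=[
    [[0,0,0.0008],0],
    [[0,0,0.0015],0],
    [[0,0,0.002],0],
    [[0,0,0.002],0],
    [[0,0,0.002],0],
  ],
)

```text
clock: 29.48
tool_pos: [0.6759, 0.1568, 0.0794]
orientation: [-180.0, -0.0, -174.4]
force: [0.0, -0.7, -1.1]
opening: 0.0559
gripper_force: 30.0
```

Emit:
send_rows(
  deltas=[
    [[0,0,0.0008],0],
    [[0,0,0.0016],0],
    [[0,0,0.0016],0],
    [[0,0,0.0016],0],
    [[0,0,0.0016],0],
  ],
)

```text
clock: 29.9
tool_pos: [0.6759, 0.1569, 0.0781]
orientation: [-180.0, -0.0, -174.4]
force: [0.0, -0.4, -2.8]
opening: 0.0557
gripper_force: 30.0
```

Emit:
send_rows(
  deltas=[
    [[0,0,0.0006],0],
    [[0,0,0.0012],0],
    [[0,0,0.0012],0],
    [[0,0,0.0012],0],
    [[0,0,0.0012],0],
  ],
)

```text
clock: 30.32
tool_pos: [0.6761, 0.1569, 0.0776]
orientation: [180.0, 0.0, -174.4]
force: [-0.6, 0.3, 3.0]
opening: 0.0561
gripper_force: 30.0
```

Contact. I release to about 70 mm and lift.

Emit:
send_rows(
  deltas=[
    [[0,0,0],0],
    [[0,0,0],0],
    [[0,0,0],0],
    [[0,0,0],0],
    [[0,0,0],0],
  ],
  gripper=0.85,
)

```text
clock: 30.73
tool_pos: [0.676, 0.1568, 0.0771]
orientation: [-180.0, -0.0, -174.4]
force: [-0.2, 0.2, 0.4]
opening: 0.0739
gripper_force: 0.0
```

Emit:
send_rows(
  deltas=[
    [[0,0,-0.005],0],
    [[0,0,-0.02],0],
    [[0,0,-0.05],0],
    [[0,0,-0.09],0],
    [[0,0,-0.13],0],
  ],
)

```text
clock: 31.15
tool_pos: [0.6757, 0.1566, 0.1828]
orientation: [-180.0, -0.0, -174.4]
force: [0.7, 0.1, 0.8]
opening: 0.0748
gripper_force: 0.0
```

Emit:
send_rows(
  deltas=[
    [[0.03,0,-0.03],0],
    [[0.07,0,-0.06],0],
    [[0.11,0,-0.09],0],
    [[0.13,0,-0.1],0],
    [[0.13,0,-0.1],0],
  ],
)

```text
clock: 31.57
tool_pos: [0.5707, 0.1466, 0.2664]
orientation: [179.8, 0.3, -174.4]
force: [1.3, -0.5, -0.4]
opening: 0.0743
gripper_force: 0.0
```

Run:
```python
from h import *
s=ctrl.snapshot("scene"); cv2.imwrite("pics/s3.png",cv2.resize(s["color"][110:300,150:510,::-1],(800,422),interpolation=cv2.INTER_CUBIC))
s=ctrl.snapshot("wrist"); cv2.imwrite("pics/w4.png",s["color"][:,:,::-1]); go(.6,.15,.3)
```

```text
t 31.67 tcp [0.5723 0.1469 0.2634] yaw -174.38 F [ 0.8  1.3 -0.6] open 0.0745 | rows each of 1 : [-0.0348  0.0005 -0.0457] 0.0 mm 46.0
```

View pics/s3.png

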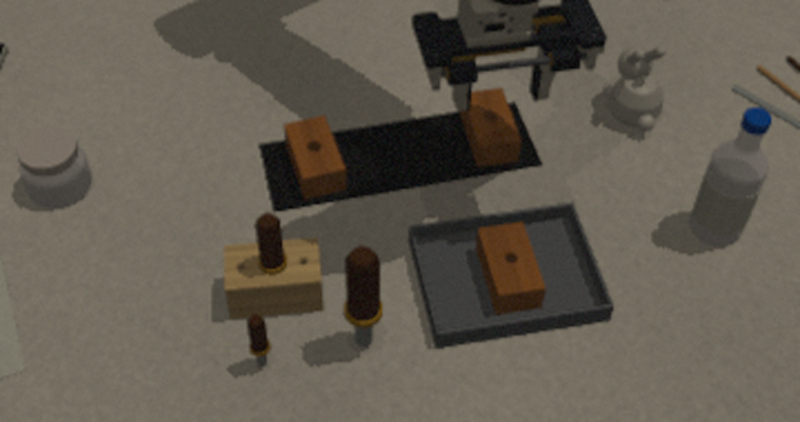

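View pics/w4.png

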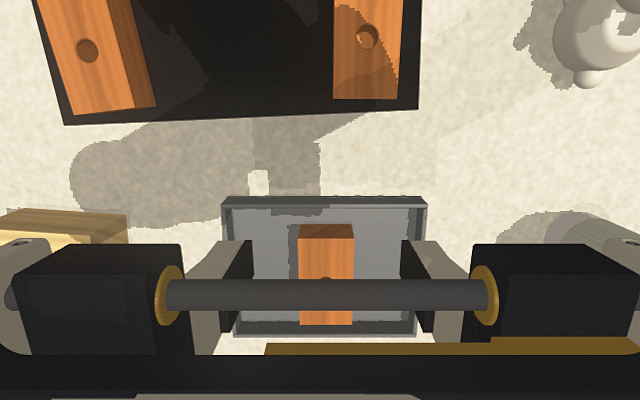

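The undersized base lies flat in the tray with its hole up, at crop (512,268). The pin is fully seated in the stand at (270,245), the two good bases are in place, and the rabbit, tub and bottle are undisturbed. Handing in.

```bash
python3 -c "
from plant import ctrl
print(ctrl.close_job())"
```

```text
the job is handed in; nothing more can be done
None
```

The job is handed in: the left and right bases took the pin to the bottom and stay in place, the middle base was too small and lies flat in the tray hole up, and the pin is fully back in its stand.

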